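# Square a print block on the registration board and lock it

## Task

The printing block lies askew on the registration board. Turn it in place, its slotted corner staying on the brass peg, until its long edge is flush along the dark wooden fence; only then swing the aluminium turn-button with the red knob fully round to its stop, out over the block. Leave the ink jar, the roller and the teal case where they are.

Things in the scene. Friction and masses are not known exactly. Their poses are not given: they have to be found in the camera images.
- jig: Fixed plywood registration board, 225 x 235 x 18 mm. Origin: on the brass peg's axis, at bench level; z up. Bed x -60 to 165, y -75 to 160 mm, top at z 18 mm. Peg: 18 mm diameter, up to z 50 mm. Dark wooden fence: x -51 to -25, y 20 to 125 mm, up to z 40 mm; its face at x = -25 mm (looking to +x) stops the block's long edge.
- fence_face (a point): Middle of the fence's stop face, at board x -25, y 72.5, z 29 mm; axes as the board's.
- block: Loose printing block, flat on the bed: pale wood, blue lino top with a cream leaf, 120 x 160 x 20 mm, 0.2-0.4 kg. Spans x -24.5 to 95.5, y -12 to 148 mm; an open slot, x -9.5 to 9.5, y -12 to 9.5 mm, straddles the peg. Origin: the peg's axis when the slot is home on the peg, at the underside. Starts turned 0.3 to 0.5 rad clockwise from above; flush when its axes are parallel to the board's.
- block_far_corner (a point): The block's corner diagonally opposite the slot, half-way up, at block x 95.5, y 148, z 10 mm; axes as the block's. A push of 2 to 5 N to the block's -x, on the long edge (x = 95.5 mm) near this corner, turns the block counter-clockwise about the peg, on which the slot bears (0.5 mm play).
- button (a joint): Turn-button: a flat aluminium bar (88 x 24 x 8 mm) pivoted on top of the fence. 0: parked, pointing to the board's -y along the fence (starts at 0 to 0.5 rad). It grows counter-clockwise seen from above to its stop at 1.571 rad, where it points to the board's +x, across the block, 2.5 mm above its face. Stays where left (0.12 N m friction).
- button_pivot (a point): Pivot of the turn-button, half-way up the bar: at board x -38, y 75, z 44.5 mm.
- button_knob (a point): Middle of the red upright knob on the turn-button: a cylinder 18 mm in diameter, 36 mm tall, 62 mm from the pivot; the bar's top is 18 mm below this point and the knob's top 18 mm above it.
- ink_jar: Bystander: closed blue ink jar, 64 mm in diameter, 85 mm tall, beside the board. Origin at the centre of its underside.
- brayer: Bystander: ink roller with a red handle, 170 mm long, 106 mm wide, 42 mm tall, beside the board. Origin at bench level where the handle meets the frame; handle towards its -x.
- teal_case: Bystander: closed teal case, 70 x 50 x 35 mm, beside the board. Origin at the centre of its underside.
Mind the look-alikes: they are no part of the job. Of the things like the block, leave any that is green; of the rest the larger one is meant.

How it is judged:
On the way, in this order (a step that is already met when the one before it is completed fails the run):
1. the block is flush with the fence and its slot at the peg, while the turn-button is still open (below 0.8 rad) (angle between the x axis of block and the x axis of jig, either way round below 0.03 rad and horizontal distance between block and jig below 0.004 m and value of joint button below 0.8 rad), for 0.2 s.
2. the turn-button is swung round to its stop (value of joint button above 1.45 rad), for 0.2 s.
At the end, for the whole second after the job is handed in: The block lies flat on the bed at rest, its long edge parallel to the fence within 0.03 rad and its slot within 4 mm of seated on the peg; the turn-button is within about 0.12 rad of its stop (above 1.45 rad) (angle between the x axis of block and the x axis of jig, either way round below 0.03 rad and horizontal distance between block and jig below 0.004 m and angle between block's own z axis and vertical below 0.04 rad and z of block in the frame of jig below 0.022 m and value of joint button above 1.45 rad and linear speed of block below 0.01 m/s); the robot touches nothing.
It fails at once if the block's slot leaves the peg (more than 15 mm off) (horizontal distance between block and jig above 0.015 m).
It fails at once if the ink jar is moved more than 20 mm (distance of ink_jar from where it was at the start of the episode above 0.02 m).
It fails at once if the roller is moved more than 20 mm (distance of brayer from where it was at the start of the episode above 0.02 m).
It fails at once if the teal case is moved more than 20 mm (distance of teal_case from where it was at the start of the episode above 0.02 m).
It also fails if it takes over 58 s, if anything falls off the work surface, if the arm or the gripper's body presses on something with over 40 N, if the wrist force passes 120 N, or if a joint passes its speed limit or range.

## Robot

A 7-joint arm with a two-finger parallel gripper is mounted at the origin on the work surface. World frame = base frame: x ahead of the robot, y to its left, z up, the work surface at z = 0. Lengths are in m, angles in rad, forces in N, time in s.
With the tool pointing down it reaches from about 0.425 to 0.925 m from the base axis. Payload 6.8 kg.
Tool frame: the origin (TCP) lies on the front face of the gripper's body, between the roots of the fingers; the fingertips stand 73 mm ahead of it and the grasp point (between the pads) lies r.pinch_z ahead of it (r.pinch_z is the distance from the TCP to the grasp point, in m); z points along the fingers, y is the direction in which the jaws open and shut (so a half turn about z gives the same grasp; the last joint's range is limited). The gripper opens to 85 mm and grips with 20 to 120 N. Pads are 22 mm wide; open, the fingers measure 114 mm over their backs; the gripper's body (76 mm by 85 mm) begins 54 mm behind the grasp point. The pads swing forward as they close: fully open they stand 13 mm farther back than shut.
Start: joints at [-1.335, 0.477, 0.022, 1.555, -0.011, 1.109, -0.083], TCP at [0.228, 0.636, 0.304] pointing down, gripper open.
Joint ranges: [-2.96, 2.96], [-0.34, 2.1], [-1.41, 1.46], [0.24, 2.44], [-1.37, 4.51], [0.17, 1.92], [-2.96, 2.96]. Speed limits (rad/s): [2.39, 2.39, 3.14, 3.14, 3.14, 3.14, 3.14].

## Interface

Orientations are given as a rotation vector (axis times angle).
In Python, from bench import readout, grab_frame, r, search_frame, masks_of, tip_of gives the robot as it stands.
- The arm moves only by the tool step_arm, never from a script. Its argument "commands" is a list of rows, each a list of 7 numbers: the shift along the tool's x, y, z as a fraction of full scale, then the turn, a rotation vector about the tool's x, y, z as a fraction of full scale, then the gripper's target within -1 to 1 (shut at 1, half-way at 0, fully open at -1). In form: [[tx, ty, tz, ax, ay, az, hand], ...]. A call has exactly 10 rows; each row is the pose to reach, as a shift and turn from the pose measured when the call began, along the tool's axes at that moment, turning the shorter way round; what a row does not reach only later rows make up. Full scale, the value 1, is 500 mm for a shift and 360 degrees for a turn. A row lasts 1/8 s, in which the tool goes at most 62.5 mm and 10.7 degrees, less where a joint would pass 70% of its speed; a pose out of reach is approached as far as the arm can. A call with a number of a shift or a turn outside -1 to 1 is refused whole. A call with a gripper value outside its range is refused whole. The fingers move at their own pace and stop on an object; "newtons" is the grip in N (left out, the last holds). Time passes only in rows, so rows that repeat a pose let the fingers close, or fill a call up. It gives the time, the measured TCP pose, the force and the opening at its end, in the units of the state.
- readout.get_obs(): the state, without advancing time (a new reading comes with each control period).
- grab_frame(name): name is "scene" or "side" or "wrist"; returns a dict with "img" (384x512x3 uint8, red, green, blue), "K" (3x3 intrinsics, pixels), "D" ([k1, k2, p1, p2, k3] as OpenCV has them; the pictures are not rectified), "world_to_cam" (4x4, takes a point from world to camera coordinates). Camera axes: x right, y down, z forward; pixel columns grow to the right and rows downward; lengths in m; the calibration is good to about 2 mm. A picture is of the moment at which its call begins. There is no depth.
- r.hand_in(): hands the job in, once; it reports no verdict.
Trained networks look in a picture, given as the dict that the camera call returned (one of the last four; its "shot" number tells which), for a name from the list of things; names that differ only in an ending like _2 or _b are one class to them, and where a whole thing is asked for, a point or a joint stands for the part that bears it (a point fixed in the world has none). Each returns a list of dicts, best first, with "p" (0 to 1); they miss things now and then, are a little off and sometimes report something else, mostly with a low value. They report only what shows in the picture. A call takes as long as a camera call. They do not tell look-alikes from the thing itself.
- search_frame(thing, picture): "extent" ([centre column, centre row, width, height] in pixels, round what is visible of it).
- masks_of(thing, picture): "pixels" (384x512 bool, what is visible of it) and "extent" ([centre column, centre row, width, height] in pixels, round what is visible of it).
- tip_of(thing, picture): "point" ([column, row] in pixels: a listed point, or the origin of a listed thing).
The state is a dict: "clock": time; "joints": joint angles; "qvel": joint speeds; "tau": joint torques, N m; "tcp_pos": TCP position; "orientation": TCP orientation; "contact_force": force on the tool from outside, world axes, zero at the start; "moment": the same for the moment, N m; "grip_width": finger opening in m.
Only numpy, scipy, OpenCV 4.12 (cv2) and the standard library are available. Lean on these libraries where they do the work, as an engineer would, in place of code of your own. Each camera call takes 0.05 s, during which the arm holds its last target. There are 200 camera calls.

## Working session

There is one attempt and no reset: what is moved stays moved. The work goes in short steps, Python scripts to look and compute and a tool call to move; the robot and the scene stay as the last step left them, time stands still between calls to the robot, and variables do not carry over. Pictures are saved under pics/ and viewed, about 8 in all and at most 12, crops included, and the job is handed in when it is done.

Besides the shell and the picture viewer there is one more tool, called after ">>>" as name(argument=value, ...) on one line, values as JSON. step_arm: Moves the arm, as the interface text tells. Its arguments: {"type":"object","properties":{"commands":{"type":"array"},"newtons":{"type":"number"}},"required":["commands"]}

```bash
mkdir -p pics; ls; python3 - <<'E'
from bench import *
import cv2,numpy as np
o=readout.get_obs();print({k:np.round(v,3).tolist() for k,v in o.items()}, r.pinch_z)
ims=[]
for c in ["scene","side"]:
    f=grab_frame(c); ims.append(f["img"])
    print(c,np.round(f["K"],1).tolist(),np.round(f["D"],3).tolist(),np.round(f["world_to_cam"],3).tolist())
    for t in ["jig","block","block_far_corner","button_knob","button_pivot","fence_face","ink_jar","brayer","teal_case"]:
        print(t,[(np.round(d["point"]).tolist(),round(float(d["p"]),2)) for d in tip_of(t,f)][:3])
    cv2.imwrite(f"pics/{c}0.png",cv2.resize(f["img"][:,:,::-1],(800,600)))
E
```

```text
pics
{'clock': 0.0, 'joints': [-1.335, 0.478, 0.022, 1.556, -0.011, 1.109, -0.083], 'qvel': [0.0, -0.002, 0.002, -0.003, 0.001, -0.0, -0.002], 'tau': [-0.0, -59.646, 1.608, -28.119, 0.013, 0.01, -0.0], 'tcp_pos': [0.227, 0.635, 0.303], 'orientation': [-0.537, -3.095, 0.003], 'contact_force': [0.427, -0.634, -0.992], 'moment': [0.008, -0.051, -0.025], 'grip_width': 0.085} 0.0539
scene [[359.6, 0.0, 255.5], [0.0, 359.6, 186.3], [0.0, 0.0, 1.0]] [-0.114, 0.0, 0.0, 0.0, 0.0] [[0.386, 0.922, -0.005, -0.189], [0.644, -0.273, -0.715, -0.259], [-0.661, 0.272, -0.699, 1.312], [0.0, 0.0, 0.0, 1.0]]
jig [([272.0, 213.0], 0.87)]
block [([180.0, 212.0], 0.71), ([243.0, 153.0], 0.6), ([273.0, 214.0], 0.57)]
block_far_corner [([338.0, 237.0], 0.95), ([219.0, 236.0], 0.91), ([291.0, 169.0], 0.84)]
button_knob [([271.0, 190.0], 0.87)]
button_pivot [([291.0, 189.0], 0.67)]
fence_face [([288.0, 201.0], 0.62)]
ink_jar [([120.0, 246.0], 0.96)]
brayer [([377.0, 177.0], 0.67)]
teal_case [([138.0, 302.0], 0.7)]
side [[352.0, 0.0, 257.1], [0.0, 352.0, 193.4], [0.0, 0.0, 1.0]] [-0.025, 0.0, 0.0, 0.0, 0.0] [[0.849, -0.528, 0.009, -0.408], [-0.291, -0.483, -0.825, 0.199], [0.44, 0.699, -0.564, 0.854], [0.0, 0.0, 0.0, 1.0]]
jig [([268.0, 207.0], 0.82), ([211.0, 160.0], 0.74)]
block [([270.0, 193.0], 0.94), ([282.0, 259.0], 0.7), ([186.0, 226.0], 0.56)]
block_far_corner [([215.0, 193.0], 0.86), ([289.0, 167.0], 0.8)]
button_knob [([257.0, 186.0], 0.5)]
button_pivot [([244.0, 182.0], 0.66), ([289.0, 168.0], 0.4)]
fence_face [([249.0, 185.0], 0.78)]
ink_jar [([339.0, 296.0], 0.97)]
brayer [([212.0, 158.0], 0.59)]
teal_case [([387.0, 263.0], 0.94)]
```

View pics/scene0.png

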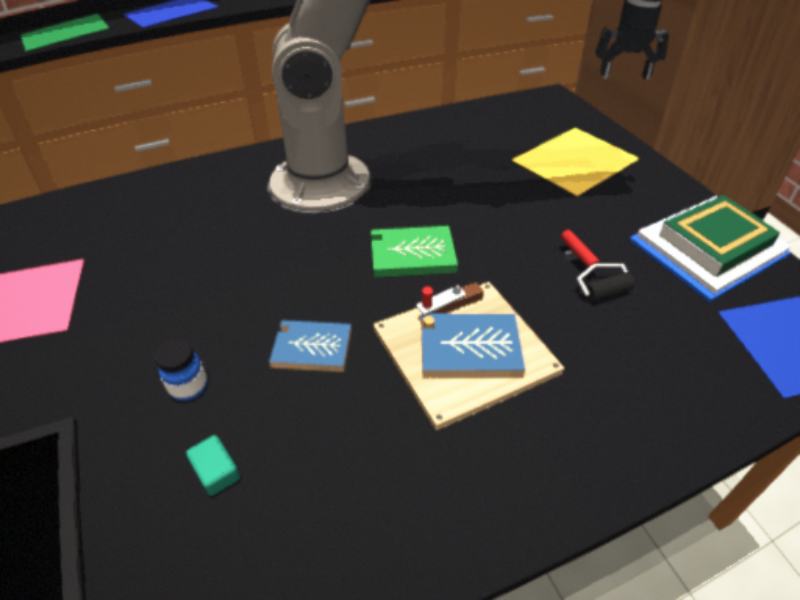

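View pics/side0.png

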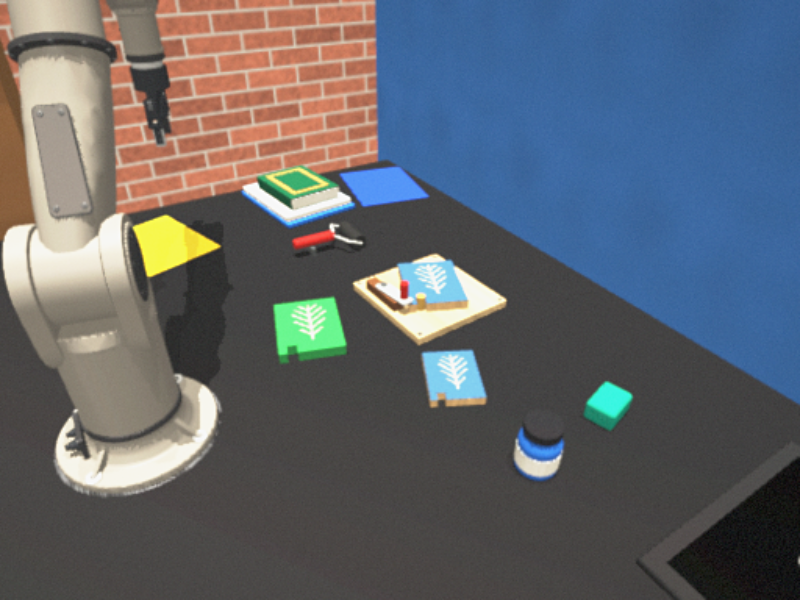

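The scene view shows the board with the block at about (470,345), the peg at (428,322), the red knob at (428,297) and the fence running toward (480,290). The small blue block and the green one are the look-alikes. Next I fit the poses to both views.

```bash
cat > h.py <<'E'
from bench import *
import cv2,numpy as np
from scipy.optimize import least_squares
from scipy.spatial.transform import Rotation as R
def proj(f,P):
    W=f["world_to_cam"]; return cv2.projectPoints(np.atleast_2d(P).astype(float),cv2.Rodrigues(W[:3,:3])[0],W[:3,3],f["K"],f["D"])[0][:,0]
def rz(a): return R.from_euler('z',a).as_matrix()
def pts(q):  # x,y,yaw, block cw angle, button
    x,y,a,b,c=q; A=rz(a); o=np.array([x,y,0])
    k=np.array([-.038,.075,.0445])
    d={"jig":[0,0,0],"fence_face":[-.025,.0725,.029],"button_pivot":k,
       "button_knob":k+rz(c)@[0,-.062,.022],"block_far_corner":rz(-b)@[.0955,.148,0]+[0,0,.028]}
    return {n:o+A@np.array(p) for n,p in d.items()}
def fit(obs,q0,fix=None):
    # obs list of (frame,name,px)
    fun=lambda q:np.concatenate([(proj(f,pts(q)[n])[0]-px) for f,n,px in obs])
    s=least_squares(fun,q0,loss='soft_l1',x_scale=[.01,.01,.1,.1,.1]); return s.x,fun(s.x).reshape(-1,2)
E
python3 - <<'E'
from h import *
obs=[]
near={"scene":{"jig":(272,213),"block_far_corner":(338,237),"button_knob":(271,190),"button_pivot":(291,189),"fence_face":(288,201)},
"side":{"jig":(268,207),"block_far_corner":(289,167),"button_knob":(257,186),"button_pivot":(244,182),"fence_face":(249,185)}}
fr={}
for c in near:
    f=grab_frame(c); fr[c]=f
    for n,p in near[c].items():
        for d in tip_of(n,f):
            if np.hypot(*(np.array(d["point"])-p))<6: obs.append((f,n,np.array(d["point"])));break
best=min((fit(obs,[.6,.1,a,.4,.2]) for a in np.arange(-3,3,.7)),key=lambda s:(s[1]**2).sum())
q=best[0];print(np.round(q,4).tolist())
for o,e in zip(obs,best[1]): print(o[1],np.round(e,1))
for n,p in pts(q).items(): print(n,np.round(p,3))
for t in ["ink_jar","brayer","teal_case"]:
    def res(p): return np.concatenate([proj(fr[c],[p[0],p[1],0])[0]-tip_of(t,fr[c])[0]["point"] for c in fr])
    s=least_squares(res,[.6,0]); print(t,s.x,s.fun.round(1))
E
```

```text
[0.5445, 0.0291, 0.1608, 0.5329, 0.1008]
jig [ 0.9 -0. ]
block_far_corner [-2.7  0.2]
button_knob [ 0.3 -1.6]
button_pivot [ 0.3 -0.3]
fence_face [ 2.9 -3.4]
jig [ 0.6 -1.7]
block_far_corner [-1.7  0.5]
button_knob [4.4 1.7]
button_pivot [2.4 3.3]
fence_face [0.2 2.4]
jig [0.545 0.029 0.   ]
fence_face [0.508 0.097 0.029]
button_pivot [0.495 0.097 0.044]
button_knob [0.511 0.037 0.066]
block_far_corner [0.687 0.132 0.028]
ink_jar [ 0.47468525 -0.3637685 ] [ 0.8 -0.4  0.6  0.6]
brayer [0.51804079 0.39093787] [-0.4  1.3 -1.1 -1. ]
teal_case [ 0.65204032 -0.35398748] [ 1.2  1.7 -1.2  2.6]
```

```bash
cat >> h.py <<'E'
def go(p,yaw):  # target TCP position, world angle of tool x, tool down -> fractions
    o=readout.get_obs(); M=R.from_rotvec(o["orientation"]).as_matrix()
    T=np.array([[np.cos(yaw),np.sin(yaw),0],[np.sin(yaw),-np.cos(yaw),0],[0,0,-1]])
    v=R.from_matrix(M.T@T).as_rotvec()
    return np.round(np.r_[M.T@(np.array(p)-o["tcp_pos"])/.5, v/(2*np.pi)],4).tolist()
E
python3 - <<'E'
from h import *
print(go([.58,.12,.32],np.pi+.16)); print(go([.44,.3,.32],np.pi+.16))
E
```

```text
[-1.0113, -0.733, -0.0322, 0.0, -0.0, -0.0802]
[-0.6263, -0.4885, -0.0322, 0.0, -0.0, -0.0802]
```

>>> step_arm(commands=[[-0.1,-0.073,-0.003,0,0,-0.008,1],[-0.2,-0.146,-0.006,0,0,-0.016,1],[-0.3,-0.22,-0.01,0,0,-0.024,1],[-0.4,-0.29,-0.013,0,0,-0.032,1],[-0.5,-0.365,-0.016,0,0,-0.04,1],[-0.6,-0.44,-0.02,0,0,-0.05,1],[-0.7,-0.51,-0.023,0,0,-0.06,1],[-0.8,-0.58,-0.026,0,0,-0.07,1],[-0.9,-0.65,-0.03,0,0,-0.08,1],[-0.98,-0.71,-0.032,0,0,-0.08,1]], newtons=40)

```text
clock: 8.25
tcp_pos: [0.5705, 0.1336, 0.3203]
orientation: [-0.248, 3.131, -0.0]
contact_force: [1.2, 0.3, -0.0]
grip_width: -0.0001
```

```bash
python3 - <<'E'
from h import *
f=grab_frame("wrist"); print(np.round(f["world_to_cam"],3).tolist(),readout.get_obs()["tcp_pos"])
for t in ["jig","block","block_far_corner","button_knob","button_pivot","fence_face"]:
    print(t,[(np.round(d["point"]).tolist(),round(float(d["p"]),2)) for d in tip_of(t,f)][:3])
q=[0.5445, 0.0291, 0.1608, 0.5329, 0.1008]
print({n:proj(f,p)[0].round().tolist() for n,p in pts(q).items()})
cv2.imwrite("pics/w1.png",cv2.resize(f["img"][:,:,::-1],(800,600)))
E
```

```text
[[-0.156, 0.988, -0.0, -0.043], [0.939, 0.148, 0.311, -0.601], [0.307, 0.048, -0.951, 0.214], [0.0, 0.0, 0.0, 1.0]] [0.57359733 0.12632994 0.3205982 ]
jig [([173.0, 110.0], 0.92)]
block [([171.0, 110.0], 0.72), ([464.0, 144.0], 0.44)]
block_far_corner [([43.0, 103.0], 0.9), ([462.0, 145.0], 0.57), ([299.0, 8.0], 0.56)]
button_knob [([176.0, 84.0], 0.75)]
button_pivot [([236.0, 83.0], 0.55)]
fence_face [([237.0, 95.0], 0.58)]
{'jig': [175.0, 113.0], 'fence_face': [234.0, 91.0], 'button_pivot': [235.0, 79.0], 'button_knob': [170.0, 86.0], 'block_far_corner': [243.0, 244.0]}
```

View pics/w1.png

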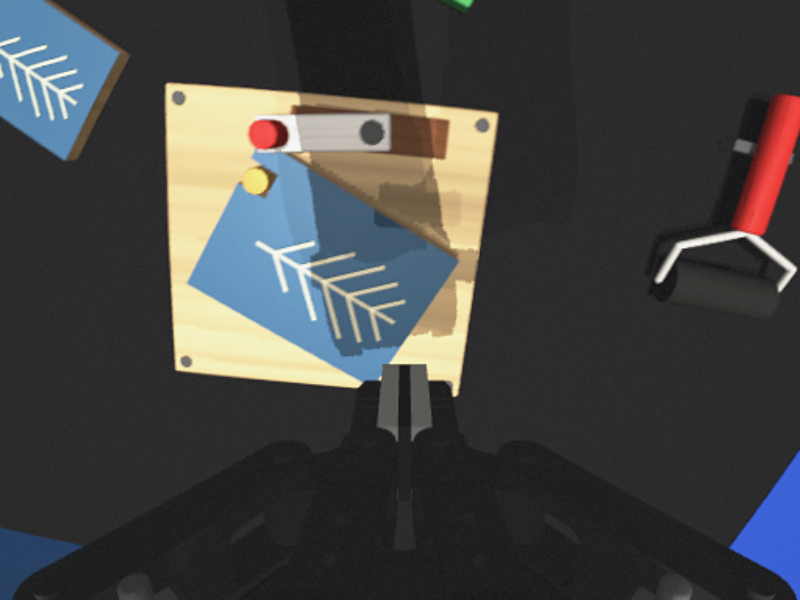

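The wrist view shows the whole board, with corners at (166,84), (498,112), (458,395) and (176,371). The block corners are at (188,283), (458,260) and (373,384), the peg at (257,181) and the knob top at (268,133). I'll fit to these.

```bash
python3 - <<'E'
from h import *
f=grab_frame("wrist")
J=np.array([[-60,-75,18],[-60,160,18],[165,-75,18],[165,160,18],[0,0,50],[-38,75,50]])/1e3
Jp=np.array([[166,84],[498,112],[176,371],[458,395],[257,181],[372,132]])/1.5625
B=np.array([[95.5,-12,38],[-24.5,148,38],[95.5,148,38]])/1e3; Bp=np.array([[188,283],[458,260],[373,384]])/1.5625
k0=np.array([-.038,.075,0])
def P(q):
    o=np.r_[q[:2],0];A=rz(q[2])
    L=np.vstack([J,B@rz(-q[3]).T+np.r_[q[5:7],0],k0+rz(q[4])@[0,-.062,.0845]])
    return o+L@A.T
px=np.vstack([Jp,Bp,[[268/1.5625,133/1.5625]]])
s=least_squares(lambda q:np.r_[(proj(f,P(q))-px).ravel(),q[5:7]*300],[.5445,.0291,.16,.5,.1,0,0],loss='soft_l1')
q=s.x;print(q.round(4).tolist());print((proj(f,P(q))-px).round(1).tolist())
o=np.r_[q[:2],0];A=rz(q[2])
w=lambda l:(o+A@np.array(l)).round(4)
print("far",w(rz(-q[3])@[.0955,.148,0]))
# push path: tip centre 11mm(+) outside the edge at block y=.13
for g,b in [(.035,q[3])]+[(.011,b) for b in np.linspace(q[3],0,5)]:
    print(round(b,3),w(rz(-b)@[.0955+g,.13,0]))
E
```

```text
[0.5402, 0.034, 0.0646, 0.4609, 0.0881, -0.0006, -0.0012]
[[-0.4, -1.3], [1.4, -0.2], [-0.1, 0.5], [0.7, 1.6], [-0.7, 0.1], [0.8, 0.0], [-1.2, -0.1], [1.0, -0.5], [0.1, 1.9], [-3.1, 0.1]]
far [0.6854 0.1337 0.    ]
0.461 [0.7107 0.1036 0.    ]
0.461 [0.6886 0.1128 0.    ]
0.346 [0.6786 0.1294 0.    ]
0.23 [0.6667 0.1446 0.    ]
0.115 [0.6531 0.1585 0.    ]
0.0 [0.6381 0.1706 0.    ]
```

```bash
python3 - <<'E'
from h import *
f=grab_frame("wrist"); o=readout.get_obs(); M=R.from_rotvec(o["orientation"]).as_matrix()
for L in (.06,.073,.086): print(L,[(proj(f,o["tcp_pos"]+M@[x,0,L])[0]*1.5625).round().tolist() for x in (.011,-.011)])
print(go([.722,.099,.20],2.745)); print(go([.722,.099,.102],2.745)); print(go([.722,.099,.102],2.745))
E
```

```text
0.06 [[405.0, 377.0], [405.0, 443.0]]
0.073 [[405.0, 357.0], [405.0, 419.0]]
0.086 [[405.0, 340.0], [405.0, 399.0]]
[-0.2905, -0.126, 0.2397, 0.0001, -0.0001, 0.0888]
[-0.2906, -0.1261, 0.4357, 0.0001, -0.0001, 0.0888]
[-0.2906, -0.1261, 0.4357, 0.0001, -0.0001, 0.0888]
```

>>> step_arm(commands=[[-0.08,-0.035,0.04,0,0,0.025,1],[-0.16,-0.07,0.08,0,0,0.05,1],[-0.24,-0.105,0.12,0,0,0.075,1],[-0.29,-0.126,0.2,0,0,0.089,1],[-0.29,-0.126,0.28,0,0,0.089,1],[-0.29,-0.126,0.36,0,0,0.089,1],[-0.29,-0.126,0.42,0,0,0.089,1],[-0.29,-0.126,0.446,0,0,0.089,1],[-0.29,-0.126,0.446,0,0,0.089,1],[-0.29,-0.126,0.446,0,0,0.089,1]])

```text
clock: 9.95
tcp_pos: [0.7227, 0.0993, 0.0985]
orientation: [0.62, 3.078, 0.002]
contact_force: [-0.1, 0.1, -0.4]
grip_width: -0.0002
```

```bash
cat >> h.py <<'E'
Q=[0.5402,.034,.0646]
def bw(b,g,y=.13):  # TCP xy for block cw angle b, gap g between edge and tool axis
    return (np.r_[Q[:2],0]+rz(Q[2]-b)@[.0955+g,y,0])[:2], np.pi+Q[2]-b
E
python3 - <<'E'
from h import *
f=grab_frame("wrist")
cv2.imwrite("pics/w2.png",cv2.resize(f["img"][:,:,::-1],(800,600)))
o=readout.get_obs();print(o["clock"],o["tcp_pos"],o["contact_force"])
for b,g in [(.461,.013),(.40,.011),(.34,.011),(.28,.011),(.22,.011),(.16,.011),(.1,.011),(.05,.011),(.0,.011)]:
    p,y=bw(b,g); print(b,go([*p,.097],y))
E
```

```text
10.0 [0.722693   0.09923385 0.09864415] [0.09237778 0.4145832  0.1906651 ]
0.461 [0.0693, -0.0014, 0.0032, 0.0003, 0.0003, -0.0002]
0.4 [0.0896, 0.0111, 0.0031, 0.0003, 0.0003, -0.0099]
0.34 [0.1063, 0.0224, 0.0031, 0.0003, 0.0003, -0.0194]
0.28 [0.1236, 0.0327, 0.0031, 0.0003, 0.0003, -0.029]
0.22 [0.1416, 0.0419, 0.0031, 0.0003, 0.0003, -0.0385]
0.16 [0.16, 0.05, 0.0031, 0.0003, 0.0003, -0.0481]
0.1 [0.1789, 0.057, 0.0031, 0.0003, 0.0003, -0.0576]
0.05 [0.195, 0.0619, 0.003, 0.0002, 0.0004, -0.0656]
0.0 [0.2113, 0.0661, 0.003, 0.0002, 0.0004, -0.0736]
```

View pics/w2.png

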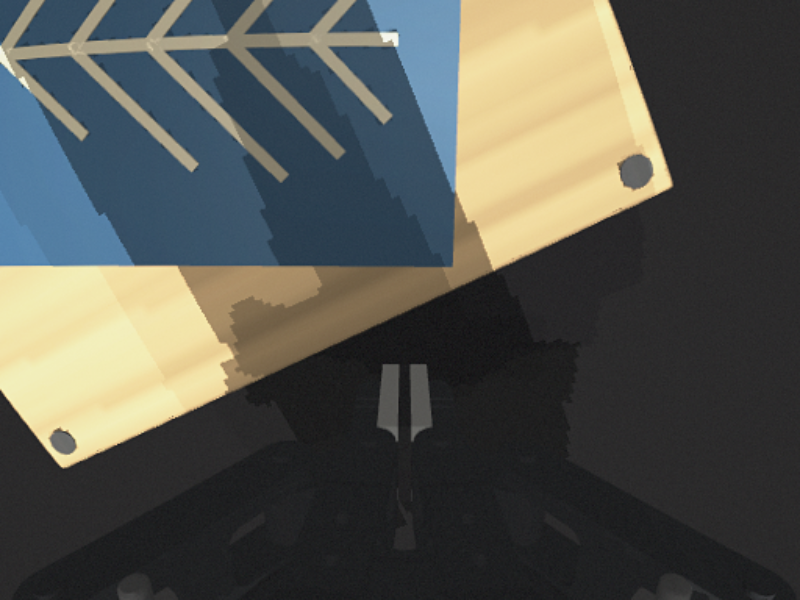

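The block's long edge (row 266) is parallel to the closed fingertips at (405,365), with the far corner at (453,266). I'll push in an arc about the peg.

>>> step_arm(commands=[[0.03,0,0.002,0,0,0,1],[0.055,0,0.002,0,0,0,1],[0.07,0,0.002,0,0,0,1],[0.08,0.006,0.002,0,0,-0.005,1],[0.09,0.011,0.002,0,0,-0.01,1],[0.098,0.017,0.002,0,0,-0.0147,1],[0.106,0.022,0.002,0,0,-0.0194,1],[0.115,0.0275,0.002,0,0,-0.024,1],[0.1236,0.0327,0.002,0,0,-0.029,1],[0.1325,0.037,0.002,0,0,-0.034,1]])

```text
clock: 11.25
tcp_pos: [0.6691, 0.1425, 0.0979]
orientation: [0.285, 3.125, 0.003]
contact_force: [4.9, 1.4, 2.3]
grip_width: 0.0002
```

```bash
python3 - <<'E'
from h import *
f=grab_frame("wrist")
cv2.imwrite("pics/w3.png",cv2.resize(f["img"][:,:,::-1],(800,600)))
o=readout.get_obs();print(o["clock"],o["tcp_pos"],o["contact_force"])
for b in [.22,.19,.16,.13,.1,.07,.04,.02,0,-.02]:
    p,y=bw(b,.011); print(b,go([*p,.098],y))
E
```

```text
11.3 [0.66836    0.14309403 0.0976873 ] [3.47736807 2.53701613 2.12512499]
0.22 [0.0066, 0.0046, -0.0006, 0.0003, 0.0003, -0.0039]
0.19 [0.0146, 0.0107, -0.0006, 0.0003, 0.0003, -0.0087]
0.16 [0.0228, 0.0165, -0.0006, 0.0003, 0.0004, -0.0134]
0.13 [0.0312, 0.0221, -0.0006, 0.0003, 0.0004, -0.0182]
0.1 [0.0398, 0.0274, -0.0006, 0.0003, 0.0004, -0.023]
0.07 [0.0485, 0.0325, -0.0007, 0.0003, 0.0004, -0.0278]
0.04 [0.0574, 0.0373, -0.0007, 0.0003, 0.0004, -0.0325]
0.02 [0.0634, 0.0404, -0.0007, 0.0003, 0.0004, -0.0357]
0 [0.0694, 0.0433, -0.0007, 0.0003, 0.0004, -0.0389]
-0.02 [0.0755, 0.0461, -0.0007, 0.0003, 0.0004, -0.0421]
```

View pics/w3.png

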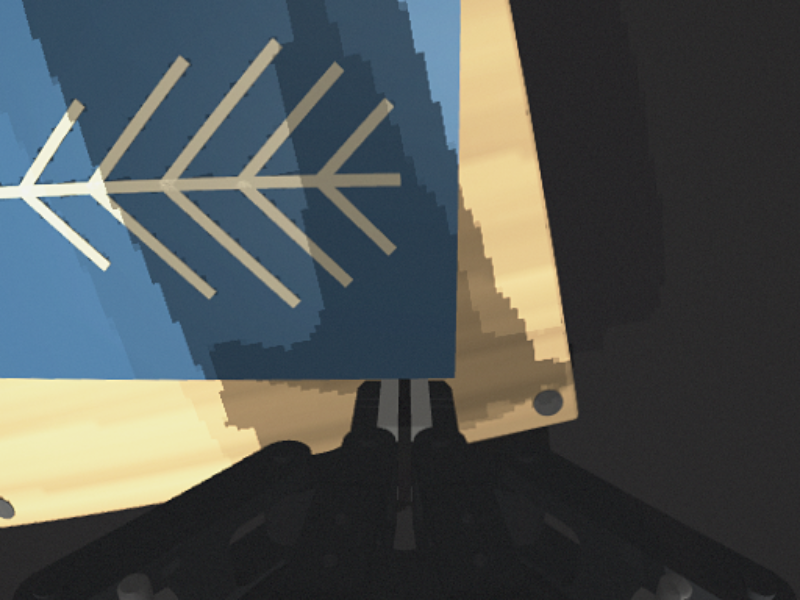

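The fingers bear on the edge and the block follows the arc (about 0.24 rad still to go). I'll continue until it reaches the fence.

>>> step_arm(commands=[[0.0066,0.0046,0,0,0,-0.004,1],[0.0146,0.0107,0,0,0,-0.0087,1],[0.0228,0.0165,0,0,0,-0.0134,1],[0.0312,0.022,0,0,0,-0.018,1],[0.04,0.0274,0,0,0,-0.023,1],[0.0485,0.0325,0,0,0,-0.028,1],[0.0574,0.037,0,0,0,-0.0325,1],[0.0634,0.04,0,0,0,-0.0357,1],[0.068,0.0425,0,0,0,-0.038,1],[0.069,0.043,0,0,0,-0.0385,1]])

```text
clock: 12.55
tcp_pos: [0.6388, 0.1696, 0.0977]
orientation: [-0.097, 3.136, 0.001]
contact_force: [4.7, -3.1, -1.9]
grip_width: -0.0002
```

```bash
python3 - <<'E'
from h import *
f=grab_frame("wrist"); g=grab_frame("scene")
cv2.imwrite("pics/w4.png",np.hstack([cv2.resize(f["img"],(400,300)),cv2.resize(g["img"][120:280,200:413],(400,300),interpolation=cv2.INTER_CUBIC)])[:,:,::-1])
o=readout.get_obs();print(o["clock"],o["tcp_pos"],o["contact_force"])
for b in [.0,-.01,-.02,-.04]:
    p,y=bw(b,.011); print(b,go([*p,.098],np.pi+Q[2]))
E
```

```text
12.65 [0.63885083 0.16958413 0.09771698] [ 4.53577391 -2.41249504 -0.86928843]
0.0 [0.0014, 0.0021, -0.0006, 0.0001, 0.0006, -0.0005]
-0.01 [0.004, 0.0042, -0.0006, 0.0001, 0.0006, -0.0005]
-0.02 [0.0067, 0.0063, -0.0006, 0.0001, 0.0006, -0.0005]
-0.04 [0.012, 0.0104, -0.0006, 0.0001, 0.0006, -0.0005]
```

View pics/w4.png

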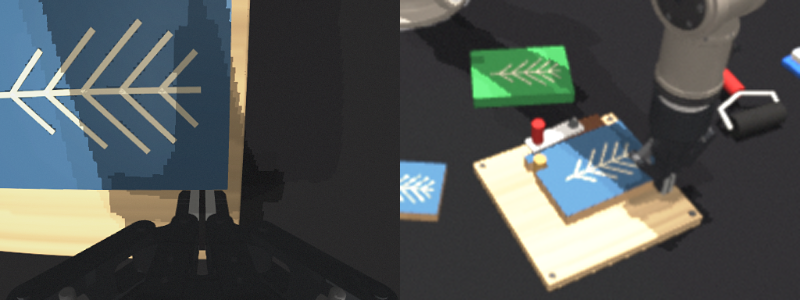

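>>> step_arm(commands=[[0.001,0.0,0,0,0,0,1],[0.002,0.0,0,0,0,0,1],[0.003,0.0,0,0,0,0,1],[0.004,0.0,0,0,0,0,1],[0.005,0.0,0,0,0,0,1],[0.006,0.0,0,0,0,0,1],[0.006,0.0,0,0,0,0,1],[0.006,0.0,0,0,0,0,1],[0.006,0.0,0,0,0,0,1],[0.006,0.0,0,0,0,0,1]])

```text
clock: 13.9
tcp_pos: [0.6384, 0.1695, 0.0987]
orientation: [-0.095, 3.131, 0.003]
contact_force: [8.9, -0.7, -1.4]
grip_width: -0.0001
```

>>> step_arm(commands=[[-0.01,0,0,0,0,0,1],[-0.03,0,0,0,0,0,1],[-0.05,0,0,0,0,0,1],[-0.05,0,-0.08,0,0,0,1],[-0.05,0,-0.18,0,0,0,1],[0.02,0.03,-0.28,0,0,0,1],[0.08,0.06,-0.38,0,0,0,1],[0.12,0.08,-0.44,0,0,0,1],[0.12,0.08,-0.44,0,0,0,1],[0.12,0.08,-0.44,0,0,0,1]])

```text
clock: 15.15
tcp_pos: [0.5741, 0.2049, 0.3175]
orientation: [-0.095, 3.132, 0.002]
contact_force: [-0.3, -0.9, 0.1]
grip_width: -0.0004
```

```bash
python3 - <<'E'
from h import *
f=grab_frame("wrist"); np.savez("f5",**{k:f[k] for k in("K","D","world_to_cam")})
cv2.imwrite("pics/w5.png",cv2.resize(f["img"][:,:,::-1],(800,600)))
o=readout.get_obs();print(o["clock"],o["tcp_pos"],o["contact_force"],o["joints"].round(3) if hasattr(o["joints"],'round') else o["joints"])
E
```

```text
15.2 [0.57409384 0.20463143 0.31689303] [ 0.03448836 -0.63961259 -0.92070879] [-0.579  0.355  0.173  1.719 -0.066  1.066  1.245]
```

View pics/w5.png

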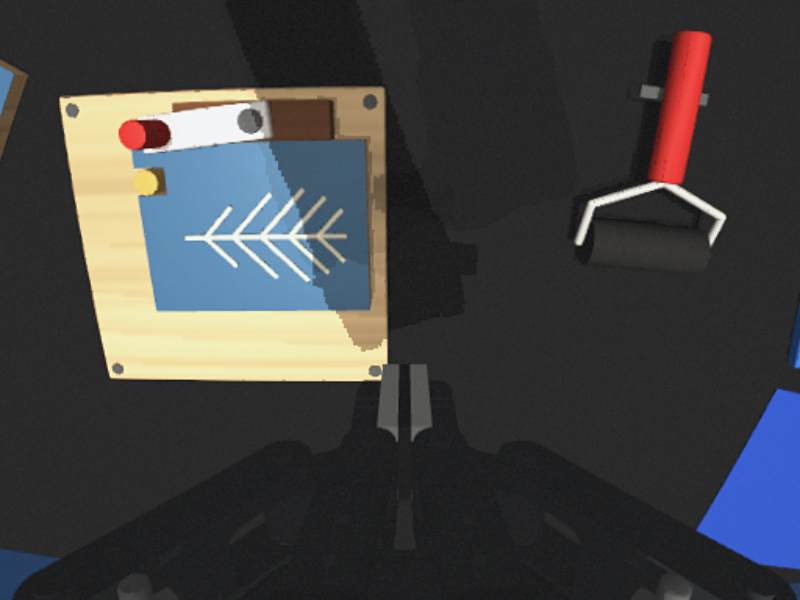

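The block edge (row 310) and the fence line (row 139) look parallel, and the knob top is at (132,134). A numeric check of the flushness next, with the swing path computed from the same fit.

```bash
cat >> h.py <<'E'
def kn(c,g,z=.131):  # TCP xy behind the knob by g (tangential), yaw = motion direction
    L=np.array([-.038,.075,0])+rz(c)@[-g,-.062,0]
    w=np.r_[Q[:2],0]+rz(Q[2])@L
    return [w[0],w[1],z],Q[2]+c
E
python3 - <<'E'
from h import *
f=dict(np.load("f5.npz"))
J=np.array([[-60,-75,18],[-60,160,18],[165,-75,18],[165,160,18],[0,0,50],[-38,75,50]])/1e3
Jp=np.array([[60,97],[384,88],[110,378],[387,381],[147,181],[250,120]])/1.5625
B=np.array([[95.5,-12,38],[-24.5,148,38],[95.5,148,38]])/1e3; Bp=np.array([[156,311],[366,139],[371,310]])/1.5625
k0=np.array([-.038,.075,0])
def P(q):
    L=np.vstack([J,B@rz(-q[3]).T+np.r_[q[5:7],0],k0+rz(q[4])@[0,-.062,.0845]])
    return np.r_[q[:2],0]+L@rz(q[2]).T
px=np.vstack([Jp,Bp,[[132/1.5625,134/1.5625]]])
s=least_squares(lambda q:np.r_[(proj(f,P(q))-px).ravel(),q[5:7]*100],[.54,.034,.0646,.0,.1,0,0],loss='soft_l1')
q=s.x;print(q.round(4).tolist());print((proj(f,P(q))-px).round(1).tolist())
c=q[4]; p,y=kn(c,.03); p[2]=.2; print(go(p,y), p)
E
```

```text
[0.5416, 0.03, 0.0582, -0.0076, 0.0938, 0.0004, -0.0005]
[[-1.3, -0.8], [1.0, -1.2], [-0.6, 0.3], [0.8, 0.5], [-1.0, 0.9], [0.5, 0.4], [0.6, -0.2], [-0.1, 0.3], [-0.3, -0.2], [0.1, -0.0]]
[0.2141, -0.3163, 0.2321, 0.0018, 0.0, 0.4844] [np.float64(0.4775907730155631), np.float64(0.04043516333991732), 0.2]
```

Flush: the block is at −0.008 rad and 0.6 mm off, and the button at 0.09 rad. Moving behind the knob, with a half turn of the wrist.

>>> step_arm(commands=[[0.02,-0.03,0.02,0,0,0.028,1],[0.04,-0.06,0.04,0,0,0.056,1],[0.06,-0.09,0.06,0,0,0.084,1],[0.09,-0.13,0.08,0,0,0.112,1],[0.11,-0.16,0.1,0,0,0.14,1],[0.13,-0.19,0.1,0,0,0.168,1],[0.15,-0.22,0.12,0,0,0.196,1],[0.17,-0.25,0.14,0,0,0.224,1],[0.19,-0.28,0.16,0,0,0.252,1],[0.21,-0.31,0.18,0,0,0.28,1]])

```text
clock: 16.45
tcp_pos: [0.4789, 0.0423, 0.2247]
orientation: [2.363, 2.063, 0.005]
contact_force: [0.1, -0.0, 0.1]
grip_width: 0.0002
```

```bash
sed -i 's/^Q=.*/Q=[.541,.032,.061]/' h.py; python3 - <<'E'
from h import *
p,y=kn(.094,.03);p[2]=.18; print(go(p,y)); o=readout.get_obs();print(o["clock"],o["joints"])
E
```

```text
[-0.0073, -0.0004, 0.0894, 0.0008, -0.0005, 0.2038]
16.45 [-0.68282358  0.28428711  0.54941221  2.11838376 -0.20610337  0.78425508
 -0.14086589]
```

>>> step_arm(commands=[[-0.001,0,0.01,0,0,0.028,1],[-0.002,0,0.02,0,0,0.056,1],[-0.003,0,0.03,0,0,0.084,1],[-0.004,0,0.04,0,0,0.112,1],[-0.005,0,0.05,0,0,0.14,1],[-0.006,0,0.06,0,0,0.168,1],[-0.007,0,0.08,0.0008,-0.0005,0.196,1],[-0.007,0,0.09,0.0008,-0.0005,0.204,1],[-0.007,0,0.09,0.0008,-0.0005,0.204,1],[-0.007,0,0.09,0.0008,-0.0005,0.204,1]])

```text
clock: 17.7
tcp_pos: [0.4787, 0.0386, 0.1797]
orientation: [3.132, 0.243, 0.0]
contact_force: [-0.1, -0.7, 1.2]
grip_width: 0.0
```

```bash
python3 - <<'E'
from h import *
f=grab_frame("wrist")
cv2.imwrite("pics/w6.png",cv2.resize(f["img"][:,:,::-1],(800,600)))
o=readout.get_obs();print(o["clock"],o["tcp_pos"],o["joints"])
p,y=kn(.094,.03);print("knob top px",1.5625*proj(f,kn(.094,0,.0845)[0]),"tip",1.5625*proj(f,np.r_[o["tcp_pos"][:2],o["tcp_pos"][2]-.073])); print(go(p,y))
E
```

```text
17.75 [0.47877311 0.03865621 0.17986056] [-0.85394226  0.43663615  0.80526303  2.16099392 -0.47765239  0.72566599
 -1.14456911]
knob top px [[402.74005799 279.62876206]] tip [[402.95933071 390.43935745]]
[-0.0007, -0.0001, 0.0977, -0.0, -0.0001, -0.0]
```

View pics/w6.png

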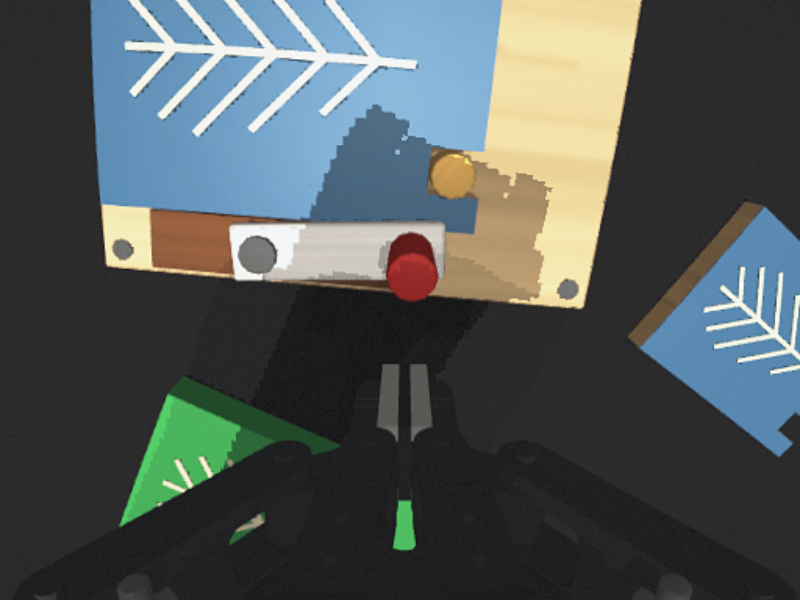

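The knob top is at (412,277), directly ahead of the fingers at (405,365) and within about 3 mm of the prediction. Descending.

>>> step_arm(commands=[[0,0.0,0.02,0,0,0,1],[0,0.002,0.04,0,0,0,1],[0,0.004,0.06,0,0,0,1],[0,0.005,0.08,0,0,0,1],[0,0.005,0.09,0,0,0,1],[0,0.005,0.098,0,0,0,1],[0,0.005,0.098,0,0,0,1],[0,0.005,0.098,0,0,0,1],[0,0.005,0.098,0,0,0,1],[0,0.005,0.098,0,0,0,1]])

```text
clock: 19.0
tcp_pos: [0.4793, 0.0363, 0.131]
orientation: [-3.132, -0.243, -0.001]
contact_force: [-0.1, 0.3, 0.1]
grip_width: -0.0005
```

```bash
python3 - <<'E'
from h import *
o=readout.get_obs();print(o["clock"],o["tcp_pos"],o["contact_force"])
for c in np.r_[.094,np.arange(.15,.82,.08)]: print(round(c,2),go(*kn(c,.02)))
E
```

```text
19.0 [0.47928071 0.03627223 0.13102561] [-0.10317394  0.30465867  0.0925972 ]
0.09 [0.0191, -0.005, 0.0001, -0.0, -0.0001, -0.0]
0.15 [0.0261, -0.0029, 0.0001, -0.0, -0.0001, -0.0089]
0.23 [0.0362, -0.0007, 0.0001, -0.0, -0.0001, -0.0217]
0.31 [0.0466, 0.0007, 0.0001, -0.0, -0.0001, -0.0344]
0.39 [0.057, 0.0013, 0.0001, -0.0, -0.0001, -0.0471]
0.47 [0.0674, 0.001, 0.0001, -0.0, -0.0001, -0.0599]
0.55 [0.0777, -0.0, 0.0001, -0.0, -0.0001, -0.0726]
0.63 [0.088, -0.0019, 0.0001, 0.0, -0.0002, -0.0853]
0.71 [0.0981, -0.0047, 0.0001, 0.0, -0.0002, -0.098]
0.79 [0.1079, -0.0082, 0.0002, 0.0, -0.0002, -0.1108]
```

>>> step_arm(commands=[[0.019,-0.002,0,0,0,0,1],[0.026,-0.002,0,0,0,-0.009,1],[0.036,0,0,0,0,-0.0217,1],[0.0466,0.001,0,0,0,-0.0344,1],[0.057,0.001,0,0,0,-0.047,1],[0.0674,0.001,0,0,0,-0.06,1],[0.0777,0,0,0,0,-0.0726,1],[0.088,-0.002,0,0,0,-0.0853,1],[0.098,-0.005,0,0,0,-0.098,1],[0.108,-0.008,0,0,0,-0.111,1]])

```text
clock: 20.25
tcp_pos: [0.5321, 0.0484, 0.1309]
orientation: [-2.859, -1.302, 0.001]
contact_force: [-1.8, -0.8, 0.1]
grip_width: -0.0
```

```bash
python3 - <<'E'
from h import *
f=grab_frame("wrist")
cv2.imwrite("pics/w7.png",cv2.resize(f["img"][:,:,::-1],(800,600)))
o=readout.get_obs();print(o["clock"],o["tcp_pos"],o["contact_force"],o["joints"])
for c in np.r_[np.arange(.79,1.5,.09),1.57,1.62]: print(round(c,2),go(*kn(c,.02)))
E
```

```text
20.3 [0.53268872 0.04882988 0.13096219] [-1.54815784 -0.29293517 -0.70337839] [-0.60101611  0.53613315  0.50517821  2.05194483 -0.41939815  0.65293708
 -0.52945378]
0.79 [-0.0013, -0.0009, -0.0001, 0.0, -0.0001, 0.0012]
0.88 [0.01, 0.0023, -0.0001, 0.0, -0.0001, -0.0132]
0.97 [0.0215, 0.0044, -0.0001, 0.0, -0.0001, -0.0275]
1.06 [0.0332, 0.0055, -0.0001, 0.0, -0.0001, -0.0418]
1.15 [0.0449, 0.0056, -0.0001, 0.0, -0.0001, -0.0561]
1.24 [0.0566, 0.0046, -0.0001, 0.0, -0.0001, -0.0705]
1.33 [0.0681, 0.0025, -0.0, 0.0, -0.0001, -0.0848]
1.42 [0.0794, -0.0005, -0.0, 0.0, -0.0001, -0.0991]
1.57 [0.0975, -0.0079, -0.0, 0.0, -0.0001, -0.123]
1.62 [0.1033, -0.0109, -0.0, 0.0, -0.0001, -0.1309]
```

View pics/w7.png

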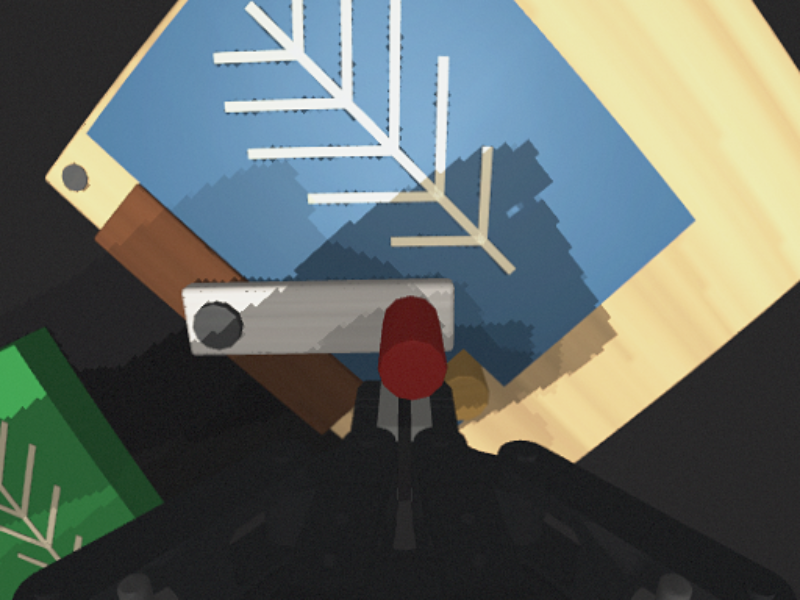

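The knob, at (412,350), sits squarely ahead of the fingers. The bar is about halfway round and the block is still against the fence. Sweeping on to the stop.

>>> step_arm(commands=[[0.01,0.002,0,0,0,-0.0132,1],[0.0215,0.0044,0,0,0,-0.0275,1],[0.0332,0.0055,0,0,0,-0.042,1],[0.045,0.0056,0,0,0,-0.056,1],[0.0566,0.0046,0,0,0,-0.07,1],[0.068,0.0025,0,0,0,-0.085,1],[0.0794,-0.0005,0,0,0,-0.099,1],[0.0975,-0.008,0,0,0,-0.123,1],[0.103,-0.011,0,0,0,-0.125,1],[0.104,-0.011,0,0,0,-0.125,1]])

```text
clock: 21.55
tcp_pos: [0.5615, 0.0865, 0.1305]
orientation: [2.144, 2.294, -0.01]
contact_force: [-3.9, -13.5, 5.1]
grip_width: 0.0001
```

The 14 N reaction suggests the stop. Backing off, lifting and checking.

>>> step_arm(commands=[[-0.005,0,0,0,0,0,1],[-0.03,0,0,0,0,0,1],[-0.05,0,-0.02,0,0,0,1],[-0.08,0,-0.1,0,0,0,1],[-0.1,0,-0.2,0,0,0,1],[-0.1,0,-0.3,0,0,0,1],[-0.1,0,-0.36,0,0,0,1],[-0.1,0,-0.36,0,0,0,1],[-0.1,0,-0.36,0,0,0,1],[-0.1,0,-0.36,0,0,0,1]])

```text
clock: 22.8
tcp_pos: [0.5648, 0.0375, 0.3096]
orientation: [2.145, 2.295, -0.013]
contact_force: [-0.1, 0.5, -0.2]
grip_width: -0.0002
```

```bash
python3 - <<'E'
from h import *
f=grab_frame("wrist"); np.savez("f8",**{k:f[k] for k in("K","D","world_to_cam")})
o=readout.get_obs();print(o["clock"],o["tcp_pos"],o["contact_force"])
im=cv2.resize(f["img"][:,:,::-1],(800,600))
cv2.imwrite("pics/w8.png",im)
E
```

```text
22.85 [0.56491925 0.03750648 0.30961133] [ 0.51118739  0.79006654 -0.05465571]
```

View pics/w8.png

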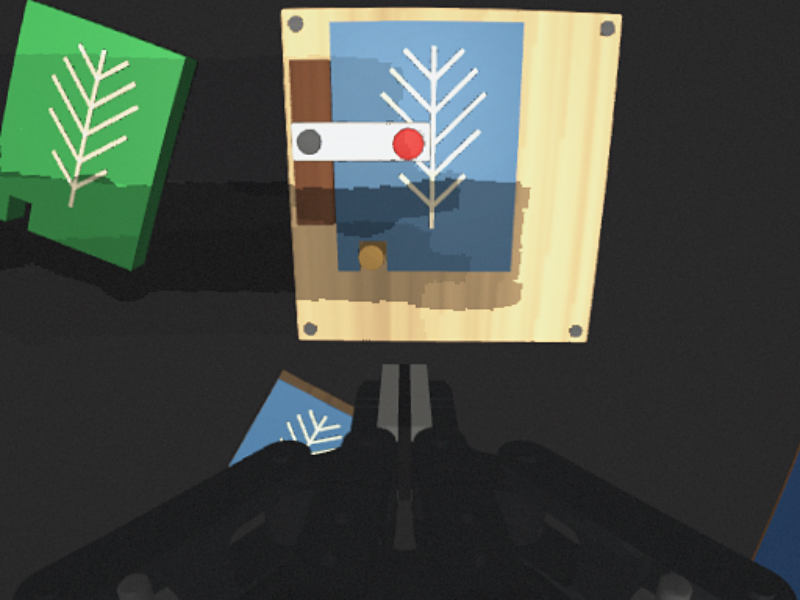

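The bar points across the block with the knob at (408,143) and the pivot at (309,142). The block edges run parallel to the fence and the peg (371,257) is in the slot. One numeric check, then I hand in.

```bash
python3 - <<'E'
from h import *
f=dict(np.load("f8.npz"))
J=np.array([[-60,160,18],[165,160,18],[-60,-75,18],[165,-75,18],[0,0,50],[-38,75,50]])/1e3
Jp=np.array([[281,9],[621,14],[299,341],[587,342],[371,257],[309,142]])/1.5625
B=np.array([[95.5,-12,38],[-24.5,148,38],[95.5,148,38],[-24.5,-12,38]])/1e3; Bp=np.array([[511,271],[330,22],[523,23],[338,271]])/1.5625
k0=np.array([-.038,.075,0])
def P(q):
    L=np.vstack([J,B@rz(-q[3]).T+np.r_[q[5:7],0],k0+rz(q[4])@[0,-.062,.0845]])
    return np.r_[q[:2],0]+L@rz(q[2]).T
px=np.vstack([Jp,Bp,[[408/1.5625,143/1.5625]]])
s=least_squares(lambda q:np.r_[(proj(f,P(q))-px).ravel(),q[5:7]*100],[.54,.034,.0646,.0,1.5,0,0],loss='soft_l1')
q=s.x;print(q.round(4).tolist());print((proj(f,P(q))-px).round(1).tolist())
if abs(q[3])<.02 and q[4]>1.5 and np.hypot(*q[5:])<.003: print(r.hand_in())
E
```

```text
[0.5423, 0.0286, 0.0617, -0.0059, 1.5849, 0.0005, -0.0005]
[[-1.0, -0.6], [1.4, -0.6], [-0.5, 0.2], [0.2, 0.4], [0.1, 0.9], [-0.0, 0.2], [-0.3, 0.3], [-0.5, -0.1], [0.8, -0.4], [0.2, 0.3], [0.1, -0.0]]
the job is handed in; nothing more can be done
None
```

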